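# Lower the telescoping catch tray one hole and tip the balls into it

## Robot

A 6-joint arm with a two-finger parallel gripper is mounted at the origin on the work surface. World frame = base frame: x ahead of the robot, y to its left, z up, the work surface at z = 0. Lengths are in m, angles in degrees, forces in N, time in s.
With the tool pointing down it reaches from about 0.375 to 0.9 m from the base axis. Payload 3.1 kg.
Tool frame: the origin (TCP) lies midway between the tips of the shut fingers; the grasp point (between the pads) lies bot.hold_point_z behind it (bot.hold_point_z is the distance from the TCP to the grasp point, in m); z points along the fingers, y is the direction in which the jaws open and shut (so a half turn about z gives the same grasp; the last joint's range is limited). The gripper opens to 87 mm and grips with 3 to 60 N. Pads are 19 mm wide; open, the fingers measure 117 mm over their backs; the gripper's body (75 mm by 190 mm) begins 51 mm behind the grasp point.
Start: joints at [66.606, 30.224, 82.088, -0, 67.689, -10.227], TCP at [0.142, 0.609, 0.199] pointing down, gripper open.
Joint ranges: [-176.69, 176.69], [-43.24, 126.21], [12.49, 139.97], [-82, 262], [0, 151.66], [-163.58, 163.58]. Speed limits (degrees/s): [159.86, 159.86, 180, 180, 180, 180].

## Interface

Orientations are given as a 3x3 rotation matrix whose columns are the frame's x, y, z axes.
In Python, from rig import bot, vision gives the robot as it stands.
- The arm moves only by the shell command python3 -m inch 'ROWS'. ROWS is JSON, a list of rows, each a list of 5 numbers: the finger opening in mm, from 0 to 87, then the shift along the tool's x, y, z in mm, then the turn about the tool's z in rad. In form: [[hand, dx, dy, dz, roll], ...]. A call has 1 to 8 rows; each row is the pose to reach, as a shift and turn from the pose measured when the call began, along the tool's axes at that moment; what a row does not reach only later rows make up. A row lasts 1/10 s, in which the tool goes at most 50 mm and 8.59 degrees, less where a joint would pass 70% of its speed; a pose out of reach is approached as far as the arm can. A call with a gripper value outside its range is refused whole. The fingers move at their own pace and stop on an object; the grip force is fixed at half the most. Time passes only in rows, so rows that repeat a pose let the fingers close. It gives the time, the measured TCP pose, the force and the opening at its end, in the units of the state.
- bot.read_state(): the state, without advancing time (a new reading comes with each control period).
- vision.capture(name): name is "side" or "top" or "wrist"; returns (picture, depth): 480x640x3 uint8, red, green, blue; 480x640 float32, m along the optical axis (not along the pixel's ray), 0 where there is no reading.
- vision.camera_model(name): a dict with "intrinsics" (3x3 intrinsics, pixels), "camera_from_world" (4x4, takes a point from world to camera coordinates). Camera axes: x right, y down, z forward; pixel columns grow to the right and rows downward; lengths in m; the calibration is good to about 2 mm. A picture is of the moment at which its call begins: read the wrist's pose just before it. camera_model takes no time and is no camera call; for the wrist camera it gives the pose at the moment of the call.
- bot.hand_in(): hands the job in, once; it reports no verdict.
The state is a dict: "time_s": time; "joint_positions": joint angles; "qvel": joint speeds; "tau": joint torques, N m; "position": TCP position; "tcp_rot": TCP orientation; "force": force on the tool from outside, world axes, zero at the start; "moment": the same for the moment, N m; "opening": opening from 0.0 (shut) to 1.0 (fully open).
Only numpy, scipy, OpenCV 4.12 (cv2) and the standard library are available. Lean on these libraries where they do the work, as an engineer would, in place of code of your own. Each camera call takes 0.05 s, during which the arm holds its last target. There are 200 camera calls.

## Task

Lower the catch tray on the slanted telescoping stand by one hole: press the sprung button on top of its post, let the tube slide down, and have it lock in the very next hole, with the button sprung up again - never beyond that hole. Then pick up the small hopper-front bin of steel balls, tip all six balls into the lowered tray, and stand the empty bin upright on the bench again. Leave the other parts on the bench where they are.

Things in the scene. Friction and masses are not known exactly. Their poses are not given: they have to be found in the camera images.
- stand: fixed stand: grey base plate 220 (x) x 130 (y) x 18 mm; origin under its centre, z up. A telescoping round post (34 mm dark outer tube, 24 mm aluminium inner tube) rises from its +x half and leans 30 degrees from vertical to the stand's -x (towards the robot). A yellow tray hangs on the inner tube, on the stand's +y side.
- cap_top (a point): centre of the top face of the black cap on the inner tube's upper end (42 along x, 94 along y, 18 mm thick), about 254 mm high at the start. z = the post's axis, up out of the cap (30 degrees from vertical); y = the cap's long direction, level. Some 35 mm of flat shoulder lies on each side of the button along y. The tube slides along -z.
- button_top (a point): centre of the top of the round steel push button, 24 mm in diameter, standing 12 mm out of the middle of the cap when up; same axes as cap_top; it is pressed along -z.
- tube (a joint): how far the inner tube has slid down (m): 0 at the start, locked in the top hole; 0.040 in the next hole; 0.080 in the one after; 0.090 end. A sprung pin holds it, with 1.5 mm play. Unlocked, it does not fall by itself: friction, and it needs some 8 N along the axis on button or cap.
- button (a joint): how far the button is in (m): 0 up, 0.008 full; 2.4 N to 5.6 N; then a firmer push moves the tube. Tied to the pin: past 0.006 in the tube is free. Between holes a released button stays 0.005 in; at a hole the pin snaps in, button up, tube locked. Held in, it runs past the hole: so let go part-way (tube 0.010 to 0.032), then push the cap's shoulders until it stops hard.
- tray_floor (a point): centre of the catch tray's inner floor. The tray is an open yellow box 130 x 130 mm outside, 4 mm walls, rim 46 mm above this floor, level, sides parallel to the stand's x and y; its centre is 145 mm from the post's axis on the stand's +y side. It is fixed to the inner tube and moves with it. z is up, x and y are the stand's.
- scoop: small yellow bin with six balls, open on top. 58 mm wide (y), 3 mm walls, flat parallel upright sides, 50 mm high. Floor from x = -30 to +30 mm, upright back wall at +30; front wall slopes up and out at 45 degrees from x = -30 to the pouring lip at x = -60, 30 mm high. Origin under the floor's centre, z up, -x out of the front (roughly to the robot). 100 to 170 g empty.
- ball0_center (a point): centre of a steel ball, 16 mm in diameter, 17 g, in the small bin at the start
- ball1_center (a point): centre of a steel ball, 16 mm in diameter, 17 g, in the small bin at the start
- ball2_center (a point): centre of a steel ball, 16 mm in diameter, 17 g, in the small bin at the start
- ball3_center (a point): centre of a steel ball, 16 mm in diameter, 17 g, in the small bin at the start
- ball4_center (a point): centre of a steel ball, 16 mm in diameter, 17 g, in the small bin at the start
- ball5_center (a point): centre of a steel ball, 16 mm in diameter, 17 g, in the small bin at the start
- valve: bystander, leave alone: ball valve with lever, lying, about 120 x 48 mm, 70 mm high; origin at its underside
- flange: bystander, leave alone: round steel flange, 84 mm across, 36 mm high; origin at its underside
- spring: bystander, leave alone: coil spring standing, 37 mm across, 50 mm high; origin at its underside
- carton: bystander, leave alone: cardboard carton 100 x 80 x 60 mm; origin at its underside
- handwheel: bystander, leave alone: red handwheel lying flat, 104 mm across, 20 mm high; origin at its underside
- elbow: bystander, leave alone: brass pipe elbow, lying, about 70 x 70 mm, 44 mm high; origin at its underside
- wrench: bystander, leave alone: wrench lying flat; origin at its underside
There are look-alikes about, which are no part of the job. What is shaped like the scoop but blue or orange is not meant.

How it is judged (in metres and radians):
On the way, in this order (a step that is already met when the one before it is completed fails the run):
1. the tube is locked in the next hole down, button sprung up (value of joint tube between 0.035 and 0.045 m and value of joint button below 0.002 m), for 0.3 s.
2. all six balls are in the lowered tray (all of step 1 and x of ball0_center in the frame of tray_floor between -0.062 and 0.062 m and y of ball0_center in the frame of tray_floor between -0.062 and 0.062 m and z of ball0_center in the frame of tray_floor between 0 and 0.046 m and x of ball1_center in the frame of tray_floor between -0.062 and 0.062 m and y of ball1_center in the frame of tray_floor between -0.062 and 0.062 m and z of ball1_center in the frame of tray_floor between 0 and 0.046 m and x of ball2_center in the frame of tray_floor between -0.062 and 0.062 m and y of ball2_center in the frame of tray_floor between -0.062 and 0.062 m and z of ball2_center in the frame of tray_floor between 0 and 0.046 m and x of ball3_center in the frame of tray_floor between -0.062 and 0.062 m and y of ball3_center in the frame of tray_floor between -0.062 and 0.062 m and z of ball3_center in the frame of tray_floor between 0 and 0.046 m and x of ball4_center in the frame of tray_floor between -0.062 and 0.062 m and y of ball4_center in the frame of tray_floor between -0.062 and 0.062 m and z of ball4_center in the frame of tray_floor between 0 and 0.046 m and x of ball5_center in the frame of tray_floor between -0.062 and 0.062 m and y of ball5_center in the frame of tray_floor between -0.062 and 0.062 m and z of ball5_center in the frame of tray_floor between 0 and 0.046 m), for 0.2 s.
At the end, for the whole second after the job is handed in: the tube is 40 mm (within 5 mm) down, locked in the next hole with the button up (less than 2 mm in); all six balls lie in the tray; the small bin stands upright (within 7 degrees) on the bench, at rest (all of step 2 and angle between scoop's own z axis and vertical below 0.12 rad and height (world z) of scoop between -0.01 and 0.012 m and linear speed of scoop below 0.02 m/s); the robot touches nothing.
It fails at once if the tube is pushed beyond the next hole (value of joint tube above 0.055 m).
It fails at once if a bystander (valve, flange, spring, carton, handwheel, elbow or wrench) is moved more than 30 mm (distance of any of valve, flange, spring, carton, handwheel, elbow, wrench from where it was at the start of the episode above 0.03 m).
It also fails if it takes over 67 s, if anything falls off the work surface, if the arm or the gripper's body presses on something with over 40 N, if the wrist force passes 120 N, or if a joint passes its speed limit or range.

## Working session

There is one attempt and no reset: what is moved stays moved. The work goes in short steps, Python scripts to look and compute and a shell command to move; the robot and the scene stay as the last step left them, time stands still between calls to the robot, and variables do not carry over. Pictures are saved under pics/ and viewed, about 8 in all and at most 12, crops included, and the job is handed in when it is done.

```bash
ls; mkdir -p pics
cat > h.py <<'E'
import numpy as np, cv2
from rig import bot, vision
def shot(n,f):
    m=vision.camera_model(n); p,d=vision.capture(n)
    cv2.imwrite('pics/'+f+'.png',p[:,:,::-1]); np.savez('pics/'+f,d=d,p=p,K=m['intrinsics'],T=m['camera_from_world'])
def load(f): return np.load('pics/'+f+'.npz')
def world(z):
    d=z['d'];v,u=np.mgrid[:480,:640];K=z['K']
    c=np.stack([(u-K[0,2])/K[0,0]*d,(v-K[1,2])/K[1,1]*d,d],-1)
    Ti=np.linalg.inv(z['T']); w=c@Ti[:3,:3].T+Ti[:3,3]; w[d==0]=np.nan; return w
def px(z,P):
    c=z['T'][:3,:3]@P+z['T'][:3,3]; q=z['K']@c; return q[:2]/q[2]
E
python3 - <<'E'
from h import *
for n in('side','top'): shot(n,n+'0')
a=[cv2.imread(f'pics/{n}0.png') for n in('side','top')]
s=bot.read_state();print(s['position'],s['tcp_rot'],s['force'],s['opening'],bot.hold_point_z)
for n in('side','top'):
    z=load(n+'0');print(n,z['K'].round(1).tolist(),np.linalg.inv(z['T']).round(3).tolist())
E
```

```text
pics
[0.14206756 0.60792707 0.19798133] [[-9.73718113e-01  2.27755314e-01 -7.44450456e-04]
 [ 2.27756304e-01  9.73716551e-01 -1.77304040e-03]
 [ 3.21064358e-04 -1.89599484e-03 -9.99998151e-01]] [-0.35612791  0.20822318 -0.11142493] 1.00062211170189 0.0187
side [[520.4, 0.0, 328.2], [0.0, 520.4, 234.1], [0.0, 0.0, 1.0]] [[-0.971, -0.159, 0.18, 0.31], [-0.24, 0.644, -0.726, 0.895], [-0.001, -0.748, -0.663, 1.012], [0.0, 0.0, 0.0, 1.0]]
top [[546.2, 0.0, 312.2], [0.0, 546.2, 239.6], [0.0, 0.0, 1.0]] [[-0.011, -0.985, 0.174, 0.33], [-1.0, 0.008, -0.016, 0.011], [0.015, -0.174, -0.985, 1.359], [0.0, 0.0, 0.0, 1.0]]
```

View pics/side0.png

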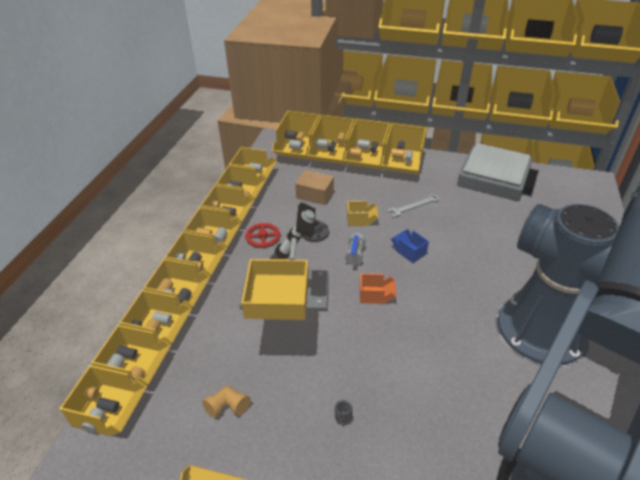

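View pics/top0.png

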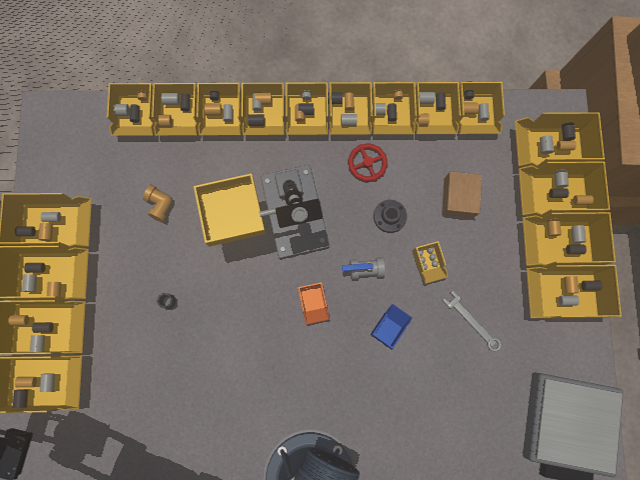

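Run:
```python
from h import *
t=load('top0');s=load('side0')
a=cv2.resize(t['p'][160:270,185:335],None,fx=4,fy=4,interpolation=2)
b=cv2.resize(t['p'][230:300,400:460],None,fx=6,fy=6,interpolation=2)
c=np.zeros((600,800,3),np.uint8);
a=cv2.resize(t['p'][165:260,190:330],None,fx=3.2,fy=3.2,interpolation=2)
b=cv2.resize(t['p'][235:295,405:455],None,fx=6,fy=6,interpolation=2)
e=cv2.resize(s['p'][200:330,235:340],None,fx=2.2,fy=2.2,interpolation=2)
c[:a.shape[0],:a.shape[1]]=a;c[:b.shape[0],455:455+b.shape[1]]=b;c[310:310+e.shape[0],:e.shape[1]]=e
cv2.imwrite('pics/c1.png',c[:,:,::-1])
for n,z in(('top',t),('side',s)):
    w=world(z);hs=cv2.cvtColor(z['p'],cv2.COLOR_RGB2HSV)
    y=(hs[...,0]>18)&(hs[...,0]<32)&(hs[...,1]>150)
    def box(m,l):
        q=w[m]
        if len(q)<10:print(n,l,'none');return
        r=cv2.minAreaRect(q[:,:2].astype(np.float32));print(n,l,len(q),np.array(r[0]).round(4),np.array(r[1]).round(4),r[2],'z',np.percentile(q[:,2],[2,50,98]).round(4))
    reg=(w[...,0]>.45)&(w[...,0]<.75)&(w[...,1]<.35)
    regt=reg&(w[...,1]>.0)
    box(y&regt,'tray'); 
    zt=np.nanpercentile(w[y&regt][:,2],97);box(y&regt&(w[...,2]>zt-.006),'rim')
    fl=y&regt&(w[...,2]<zt-.040)&(w[...,2]>zt-.052);box(fl,'floor')
    sc=y&reg&(w[...,1]<-.1)&(w[...,1]>-.4)&(w[...,2]<.1)&(w[...,0]<.62);box(sc,'scoop');box(sc&(w[...,2]>.043),'scooprim')
    dk=(hs[...,2]<70)&regt&(w[...,2]>.215);box(dk,'cap')
    if dk.sum()>50:
        q=w[dk];m=q.mean(0);print(m,np.linalg.svd(q-m,full_matrices=False)[2][2])
    st=regt&(w[...,2]>.01)&(w[...,2]<.024)&(hs[...,1]<60);box(st,'base')
```

```text
top tray 189 [0.6089 0.1745] [0.1289 0.1283] 12.510011672973633 z [0.1457 0.1945 0.1992]
top rim 132 [0.6087 0.1744] [0.1283 0.1281] 12.437694549560547 z [0.1932 0.1956 0.1993]
top floor 21 [0.6605 0.1828] [0.0111 0.1138] 14.940374374389648 z [0.1476 0.1493 0.1563]
top scoop 380 [ 0.5048 -0.3009] [0.0883 0.0573] 14.899215698242188 z [-0.0011  0.0132  0.0505]
top scooprim 35 [ 0.5095 -0.2991] [0.0784 0.0562] 14.418974876403809 z [0.0445 0.0483 0.0541]
top cap 447 [0.5873 0.0329] [0.0567 0.0701] 12.477178573608398 z [0.2418 0.2557 0.2651]
[0.57918403 0.03840485 0.25472329] [-0.40660349 -0.10867894  0.90711768]
top base 1813 [0.6344 0.1738] [0.2275 0.349 ] 0.6070809960365295 z [0.0123 0.0179 0.0232]
side tray 3194 [0.6111 0.1447] [0.1286 0.1975] 12.086647987365723 z [0.1461 0.1558 0.1957]
side rim 456 [0.6044 0.1754] [0.1287 0.1345] 11.986442565917969 z [0.1894 0.1937 0.1969]
side floor 1582 [0.6075 0.1751] [0.1197 0.1332] 13.619142532348633 z [0.1458 0.1491 0.1545]
side scoop 106 [ 0.5003 -0.2997] [0.0805 0.0667] 15.107427597045898 z [0.0083 0.0237 0.0478]
side scooprim 10 [ 0.5096 -0.2907] [0.0228 0.0677] 44.433380126953125 z [0.0437 0.0453 0.0528]
side cap 280 [0.577  0.0335] [0.038  0.0734] 15.001675605773926 z [0.2356 0.2528 0.263 ]
[0.57339336 0.05102712 0.25203128] [-0.47015561 -0.01032445  0.88252315]
side base 543 [0.6343 0.0578] [0.2195 0.0884] 13.556782722473145 z [0.0119 0.017  0.022 ]
```

View pics/c1.png

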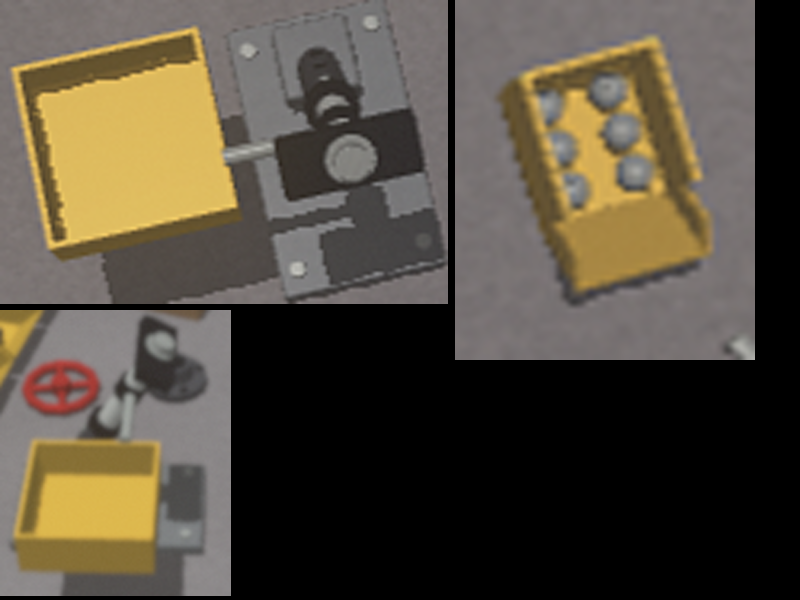

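```bash
cat >> h.py <<'E'
def go(P,yaw=None,s=None):
    "shift (mm, tool axes) and roll (rad) from the present pose to TCP P, tool x at yaw deg"
    s=s or bot.read_state();R=np.array(s['tcp_rot']);p=np.array(s['position'])
    o=(R.T@(np.array(P)-p)*1000).round(1)
    y0=np.degrees(np.arctan2(R[1,0],R[0,0]))
    r=None if yaw is None else round(float(np.radians((y0-yaw+180)%360-180)),3)
    print('t',round(s['time_s'],2),'pos',p.round(4),'yaw',round(y0,2),'F',np.array(s['force']).round(1),'shift',o,'roll',r)
def ray(z,u,v,h):
    Ti=np.linalg.inv(z['T']);d=Ti[:3,:3]@np.array([(u-z['K'][0,2])/z['K'][0,0],(v-z['K'][1,2])/z['K'][1,1],1]);c=Ti[:3,3]
    return c+d*(h-c[2])/d[2]
E
python3 - <<'E'
from h import *
t=load('top0');s=load('side0')
print('btn top',ray(t,299.3,214.3,.2645).round(4))
print('btn side',ray(s,235+160/2.2,200+(345-310)/2.2,.2645).round(4))
print('cap edges top', [ray(t,190+a/3.2,165+b/3.2,.2545).round(4) for a,b in((273,136),(420,110),(425,172),(287,200))])
w=world(t)
for u,v in((299,214),(300,213),(310,210),(283,215)):print(w[v,u].round(4))
go([.57,.02,.34],12.4)
E
```

```text
btn top [0.5758 0.0192 0.2645]
btn side [0.573  0.0281 0.2645]
cap edges top [array([0.5929, 0.0689, 0.2545]), array([ 0.6095, -0.0266,  0.2545]), array([ 0.5682, -0.0293,  0.2545]), array([0.5505, 0.0599, 0.2545])]
[0.5762 0.0198 0.2654]
[0.5778 0.0177 0.2675]
[ 0.586  -0.0029  0.2588]
[0.5761 0.0529 0.2576]
t 0.1 pos [0.1421 0.6079 0.198 ] yaw 166.83 F [-0.4  0.2 -0.1] shift [-550.5 -475.3 -141.3] roll 2.695
```

```bash
python3 -m inch '[[87,0,0,-150,0],[87,0,0,-150,0],[60,0,0,-150,0.1],[0,-50,-40,-150,0.25],[0,-100,-85,-150,0.4],[0,-145,-125,-150,0.55],[0,-190,-165,-150,0.7],[0,-235,-205,-150,0.85]]' && python3 -c "
from h import *
go([.554,.0148,.35],12.4)"
```

```text
time_s: 0.9
position: [0.289, 0.4037, 0.3479]
tcp_rot: [[-0.467, 0.884, -0.001], [0.884, 0.467, -0.002], [-0.002, -0.002, -1.0]]
force: [0.5, 1.1, 1.1]
opening: 0.543
t 0.9 pos [0.289  0.4037 0.3479] yaw 117.81 F [0.5 1.1 1.1] shift [-467.6   52.9   -1.5] roll 1.84
```

```bash
python3 -m inch '[[0,-40,5,0,0.15],[0,-85,10,0,0.3],[0,-130,15,0,0.45],[0,-175,20,0,0.6],[0,-220,25,0,0.75],[0,-265,30,0,0.9],[0,-310,35,0,1.05],[0,-350,40,0,1.2]]' && python3 -m inch '[[0,0,0,0,0],[0,0,0,0,0]]' && python3 -c "
from h import *
go([.554,.0148,.30],12.4)"
```

```text
time_s: 1.7
position: [0.4883, 0.1108, 0.348]
tcp_rot: [[0.656, 0.754, -0.002], [0.754, -0.656, -0.002], [-0.003, 0.0, -1.0]]
force: [0.8, -0.1, 1.0]
opening: 0.003
time_s: 1.9
position: [0.4881, 0.1101, 0.3473]
tcp_rot: [[0.657, 0.754, -0.004], [0.754, -0.657, -0.002], [-0.004, -0.002, -1.0]]
force: [0.1, -0.2, -0.4]
opening: 0.005
t 1.9 pos [0.4881 0.1101 0.3473] yaw 48.9 F [ 0.1 -0.2 -0.4] shift [-28.3 112.4  47.2] roll 0.637
```

```bash
python3 -m inch '[[0,-10,40,0,0.15],[0,-20,80,0,0.3],[0,-28,112,20,0.45],[0,-28,112,45,0.6],[0,-28,112,47,0.637],[0,-28,112,47,0.637],[0,-28,112,47,0.637]]'
python3 - <<'E'
from h import *
go([.5662,.0175,.2645],12.4)
shot('wrist','w1');z=load('w1');print(px(z,np.array([.5755,.0195,.2645])))
E
```

```text
time_s: 2.6
position: [0.5536, 0.0166, 0.3006]
tcp_rot: [[0.976, 0.218, -0.004], [0.218, -0.976, -0.002], [-0.004, 0.001, -1.0]]
force: [-0.3, 0.3, -0.5]
opening: 0.005
t 2.6 pos [0.5536 0.0166 0.3006] yaw 12.59 F [-0.3  0.3 -0.5] shift [12.6  1.9 36. ] roll 0.003
[323.77699799 221.98854484]
```

View pics/w1.png

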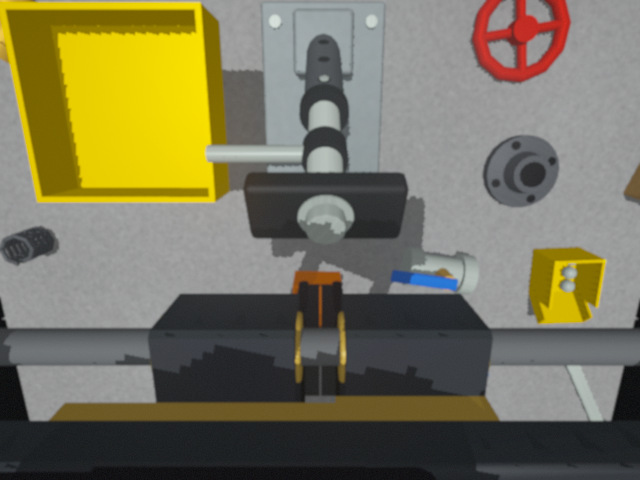

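Run:
```python
from h import *
z=load('w1');w=world(z)
for u,v in((326,212),(326,205),(318,212),(335,212)):print(w[v,u].round(4))
m=(w[...,2]>.235)&(w[...,2]<.285)
v,u=np.where(m);print(u.min(),u.max(),v.min(),v.max())
q=w[m];print(np.nanpercentile(q,[1,50,99],axis=0).round(4))
import numpy as np
ax=np.array([-.488,-.107,.866]);h=q@ax;print(np.percentile(h,[5,30,50,70,80,90,95,98]).round(4),'pred cap',np.array([.5814,.0208,.2541])@ax,'btn',np.array([.5755,.0195,.2645])@ax)
b=q[h>np.percentile(h,99)-.003];print(len(b),b.mean(0))
```

```text
[0.5822 0.0198 0.2686]
[0.5851 0.0204 0.2634]
[0.5807 0.024  0.266 ]
[0.5829 0.0148 0.2667]
243 407 169 243
[[ 0.5558 -0.0248  0.2442]
 [ 0.5846  0.0208  0.2585]
 [ 0.6081  0.066   0.2686]]
[-0.0755 -0.0647 -0.0639 -0.0633 -0.0627 -0.0548 -0.0518 -0.0514] pred cap -0.06589820000000002 btn -0.05387349999999996
1021 [0.57253686 0.0181043  0.26495224]
```

```bash
python3 -m inch '[[0,5,1,14,0],[0,10,2,28,0],[0,10,2,28,0],[0,10,2,28,0]]' && python3 -m inch '[[0,2.5,0,4.3,0],[0,5,0,8.7,0],[0,5,0,8.7,0],[0,5,0,8.7,0]]'
```

```text
time_s: 3.05
position: [0.5637, 0.0167, 0.2719]
tcp_rot: [[0.976, 0.218, -0.005], [0.218, -0.976, -0.001], [-0.005, 0.0, -1.0]]
force: [0.2, 0.6, 0.6]
opening: 0.002
time_s: 3.45
position: [0.5685, 0.0178, 0.2631]
tcp_rot: [[0.976, 0.218, -0.005], [0.218, -0.976, -0.001], [-0.005, 0.0, -1.0]]
force: [0.5, 0.0, -0.6]
opening: 0.011
```

```bash
for i in 1 2; do python3 -m inch '[[0,1,0,1.7,0],[0,1.5,0,2.6,0],[0,1.5,0,2.6,0]]' | grep -E 'pos|for'; done
```

```text
position: [0.57, 0.0181, 0.2604]
force: [-0.4, 0.7, -0.0]
position: [0.5714, 0.0185, 0.2575]
force: [0.2, 0.0, -0.8]
```

```bash
for i in 1 2; do python3 -m inch '[[0,1,0,1.7,0],[0,1.5,0,2.6,0],[0,1.5,0,2.6,0]]' | grep -E 'pos|for'; done
python3 - <<'E'
from h import *
shot('wrist','w2')
z=load('w2');cv2.imwrite('pics/w2.png',cv2.resize(z['p'][100:420,180:460],None,fx=1.8,fy=1.8)[:,:,::-1])
E
```

```text
position: [0.5728, 0.0188, 0.2548]
force: [0.9, 0.3, 0.7]
position: [0.5742, 0.0192, 0.2519]
force: [-0.7, -0.5, 0.4]
```

View pics/w2.png

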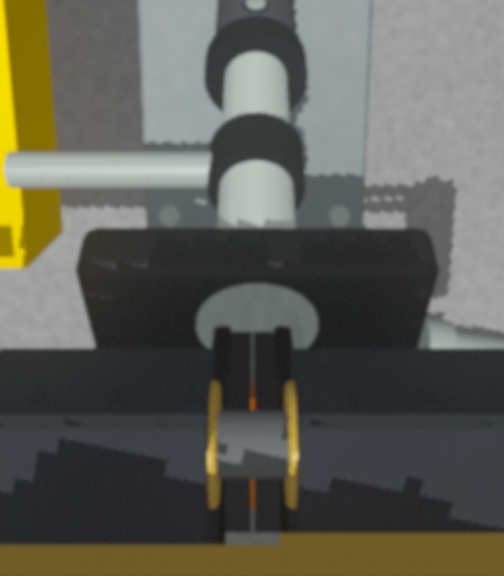

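Run:
```python
from h import *
z=load('w2');w=world(z);ax=np.array([-.488,-.107,.866])
r=lambda u,v:(int(180+u/1.8),int(100+v/1.8))
for a in((120,290),(400,290),(257,300),(257,315),(225,340),(235,360),(270,360),(255,440)):
    u,v=r(*a);print(a,w[v,u].round(4),(w[v,u]@ax).round(4))
go([.5662,.0175,.2645],12.4); s=bot.read_state();print(np.round(s['tau'],2),s['joint_positions'])
```

```text
(120, 290) [0.5804 0.056  0.2607] -0.0635
(400, 290) [ 0.5962 -0.0147  0.2605] -0.0638
(257, 300) [0.5857 0.021  0.2606] -0.0624
(257, 315) [0.5838 0.0206 0.267 ] -0.0558
(225, 340) [0.5828 0.0277 0.2833] -0.042
(235, 360) [0.5823 0.0252 0.2929] -0.0332
(270, 360) [0.5844 0.0177 0.2937] -0.0327
(255, 440) [0.6044 0.0259 0.3621] 0.0159
t 4.7 pos [0.5742 0.0192 0.252 ] yaw 12.59 F [-0.1  0.  -0.8] shift [ -8.2  -0.1 -12.5] roll 0.003
[ -0.   -39.12 -18.62   0.05  -0.04   0.  ] [-9.15142143 23.16173022 85.53807599 -0.13411037 71.62932915 68.302218  ]
```

Run:
```python
from h import *
for f in('w1','w2'):
    z=load(f);w=world(z);Ti=np.linalg.inv(z['T']);print(f,'cam',Ti[:3,3].round(3),'look',Ti[:3,2].round(2))
    P=np.array([.5536,.0166,.3006]) if f=='w1' else np.array([.5742,.0192,.252])
    for k in(0,.0187):print(px(z,P+[0,0,k]).round(0))
    cs=(320,) if f=='w1' else (180+222/1.8,180+252/1.8,180+240/1.8)
    for c in cs:
        c=int(c);print('col',c)
        for v in range(262 if f=='w1' else 262,345,5): print(v,w[v,c].round(4),z['p'][v,c],end=' | ')
        print()
```

```text
w1 cam [0.627 0.033 0.486] look [-0.27 -0.06 -0.96]
[320. 282.]
[321. 298.]
col 320
262 [ 0.4616 -0.0041 -0.0008] [97 97 97] | 267 [ 0.4556 -0.0055  0.0008] [148 148 148] | 272 [ 0.4505 -0.0066  0.0052] [150  93  56] | 277 [ 0.4509 -0.0065  0.0235] [149  82  15] | 282 [ 0.4507 -0.0065  0.0393] [148  79  11] | 287 [ 0.4492 -0.0068  0.051 ] [138  80  28] | 292 [ 0.4226 -0.0128  0.0027] [145  83  30] | 297 [ 0.4157 -0.0144  0.0025] [144  82  28] | 302 [ 0.4083 -0.016   0.0016] [141  80  23] | 307 [ 0.4017 -0.0175  0.0025] [143  83  26] | 312 [ 0.3948 -0.0191  0.0026] [141  80  23] | 317 [nan nan nan] [127  73  21] | 322 [ 0.3851 -0.0213  0.0115] [128  73  24] | 327 [0.585  0.024  0.4064] [76 53 39] | 332 [0.5851 0.024  0.4087] [79 81 83] | 337 [0.5847 0.0239 0.4101] [93 95 96] | 342 [0.5839 0.0237 0.4107] [102 104 107] | 
w2 cam [0.648 0.036 0.437] look [-0.27 -0.06 -0.96]
[320. 282.]
[320. 298.]
col 303
262 [0.5861 0.0301 0.2617] [ 97 103  99] | 267 [0.583  0.0295 0.2597] [106 114 110] | 272 [0.58   0.0289 0.2582] [105 112 109] | 277 [0.5787 0.0285 0.2613] [103 110 107] | 282 [0.5828 0
[... 1232 characters left out ...]
13
262 [0.5876 0.0257 0.2631] [104 110 106] | 267 [0.5848 0.0251 0.2618] [103 111 107] | 272 [0.5826 0.0246 0.2625] [103 111 107] | 277 [0.5813 0.0242 0.2654] [104 111 107] | 282 [0.5803 0.024  0.2689] [101 108 105] | 287 [0.5823 0.0242 0.2794] [34 34 34] | 292 [0.5822 0.0241 0.2844] [33 33 35] | 297 [0.5823 0.0241 0.2895] [33 33 36] | 302 [0.5822 0.024  0.2939] [35 35 37] | 307 [0.5823 0.0239 0.2985] [34 34 36] | 312 [0.5821 0.0238 0.3022] [37 38 36] | 317 [0.5829 0.0239 0.3078] [36 34 36] | 322 [0.5826 0.0238 0.311 ] [34 32 33] | 327 [0.6049 0.0279 0.3565] [43 41 43] | 332 [0.6056 0.028  0.36  ] [79 82 84] | 337 [0.6049 0.0278 0.3608] [94 97 99] | 342 [0.6042 0.0276 0.3615] [106 108 111] |
```

```bash
for i in 1 2 3; do python3 -m inch '[[0,1,0,1.7,0],[0,1,0,1.7,0],[0,1,0,1.7,0]]' | grep -E 'pos|for'; done
```

```text
position: [0.5751, 0.0194, 0.2502]
force: [0.7, -1.5, 0.1]
position: [0.5761, 0.0196, 0.2484]
force: [0.8, 0.3, 0.6]
position: [0.5771, 0.0198, 0.2467]
force: [-0.1, 0.1, 0.5]
```

Run:
```python
from h import *
shot('wrist','w3');z=load('w3');w=world(z)
for c in (303,313,320,330,337):
    print('col',c)
    for v in range(256,300,4): print(v,w[v,c].round(4),z['p'][v,c][0],end=' | ')
    print()
shot('side','s1');s=load('s1');cv2.imwrite('pics/s1.png',cv2.resize(s['p'][170:330,220:380],None,fx=3.5,fy=3.5,interpolation=2)[:,:,::-1])
```

```text
col 303
256 [0.5933 0.0315 0.2608] 34 | 260 [0.5922 0.0311 0.2629] 40 | 264 [0.5901 0.0307 0.2622] 33 | 268 [0.5882 0.0303 0.2621] 36 | 272 [0.5866 0.03   0.2629] 101 | 276 [0.5837 0.0295 0.2601] 107 | 280 [0.5817 0.029  0.26  ] 89 | 284 [0.5856 0.0293 0.2742] 31 | 288 [0.5862 0.0292 0.2797] 29 | 292 [0.5865 0.0291 0.2844] 26 | 296 [0.5857 0.0288 0.2864] 27 | 
col 313
256 [0.5947 0.0272 0.262 ] 41 | 260 [0.5931 0.0268 0.2628] 42 | 264 [0.5914 0.0264 0.2631] 38 | 268 [0.5889 0.0259 0.2614] 82 | 272 [0.5876 0.0256 0.2629] 103 | 276 [0.5851 0.0251 0.2613] 104 | 280 [nan nan nan] 105 | 284 [0.5854 0.025  0.2713] 71 | 288 [0.585  0.0248 0.2748] 34 | 292 [0.5856 0.0248 0.2802] 34 | 296 [0.5854 0.0248 0.2839] 35 | 
col 320
256 [0.5955 0.0241 0.2623] 37 | 260 [0.5938 0.0238 0.2628] 39 | 264 [0.5917 0.0233 0.2621] 35 | 268 [0.5903 0.023  0.2634] 93 | 272 [0.5885 0.0226 0.2634] 104 | 276 [0.5858 0.022  0.2612] 105 | 280 [0.5846 0.0217 0.2631] 104 | 284 [0.5827 0.0213 0.2631] 84 | 288 [0.5821 0.0211 0.2661] 64 | 292 [0.5818 0.0211 0.2698] 62 | 296 [0.5796 0.0206 0.269 ] 64 | 
col 330
256 [0.5966 0.0198 0.2627] 38 | 260 [0.5946 0.0194 0.2621] 41 | 264 [0.5927 0.0189 0.2621] 35 | 268 [0.5912 0.0186 0.2631] 85 | 272 [0.5888 0.018  0.2616] 103 | 276 [0.5868 0.0175 0.2612] 102 | 280 [0.5858 0.0174 0.2635] 104 | 284 [0.5866 0.0177 0.2703] 70 | 288 [0.5868 0.0179 0.2752] 35 | 292 [0.5864 0.0179 0.2785] 35 | 296 [0.587  0.0181 0.284 ] 38 | 
col 337
256 [0.5971 0.0167 0.2621] 40 | 260 [0.5954 0.0164 0.2625] 43 | 264 [0.5935 0.0159 0.2624] 40 | 268 [0.5914 0.0154 0.2617] 51 | 272 [0.5903 0.0152 0.2639] 105 | 276 [0.5878 0.0146 0.2622] 106 | 280 [0.5852 0.0139 0.2603] 90 | 284 [0.5889 0.0153 0.2746] 29 | 288 [0.5889 0.0155 0.2789] 29 | 292 [0.5892 0.0158 0.2838] 26 | 296 [0.5887 0.0158 0.2865] 29 |
```

View pics/s1.png

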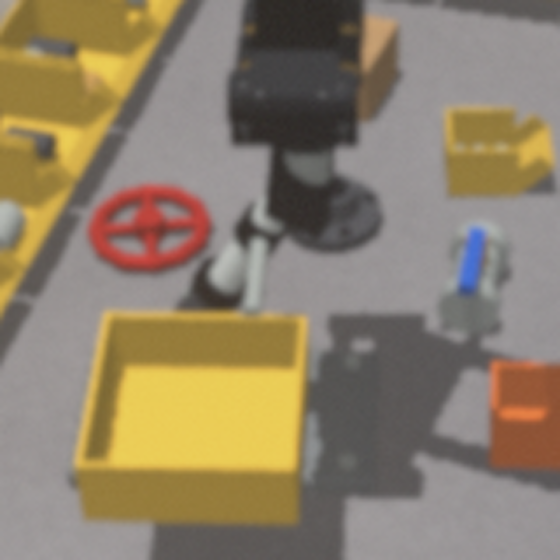

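```bash
python3 -m inch '[[0,-5,0,0,0],[0,-5,0,0,0],[0,-5,0,0,0]]' | grep -E 'pos|for';for i in 1 2 3; do python3 -m inch '[[0,1,0,1.7,0],[0,1.5,0,2.6,0],[0,1.5,0,2.6,0]]' | grep -E 'pos|for'; done
```

```text
position: [0.5719, 0.0187, 0.2468]
force: [-0.8, 0.6, 0.1]
position: [0.5733, 0.019, 0.2443]
force: [-2.1, -0.4, 2.5]
position: [0.5747, 0.0194, 0.2417]
force: [-1.3, 0.2, 3.5]
position: [0.5761, 0.0196, 0.2392]
force: [-2.7, -0.7, 4.7]
```

```bash
python3 -m inch '[[0,1,0,1.7,0],[0,2,0,3.5,0],[0,3,0,5.2,0],[0,4,0,7,0],[0,5,0,8.7,0],[0,5,0,8.7,0]]' | grep -E 'pos|for'
python3 - <<'E'
from h import *
shot('wrist','w4');z=load('w4');w=world(z);ax=np.array([-.488,-.107,.866])
m=(w[...,2]>.21)&(w[...,2]<.285)&(z['p'][...,0]<60)&(abs(w[...,1]-.02)>.02)&(abs(w[...,1]-.02)<.05);m[280:]=0
print(m.sum(),np.percentile(w[m]@ax,[20,50,70]))
E
```

```text
position: [0.5809, 0.0207, 0.2308]
force: [-2.1, -0.7, 6.2]
4553 [-0.08277233 -0.07624401 -0.07390363]
```

```bash
cat >> h.py <<'E'
def cap(f):
    z=load(f);w=world(z);ax=np.array([-.488,-.107,.866]);d=w-np.array([.58,.02,.25]);e=np.array([-.215,.977,0]);y=d@e;h=w@ax
    x=d@np.array([.977*.866,.215*.866,.5])
    for lab,m in(('cap',(abs(y)>.022)&(abs(y)<.045)),('btn',abs(y)<.009)):
        m=m&(w[...,2]>.18)&(w[...,2]<.29)&(abs(x)<.025);m[282:]=0
        hh,b=np.histogram(h[m],bins=np.arange(-.13,-.03,.001));i=hh.argsort()[-4:];print(f,lab,[(round(b[j]+.0005,4),int(hh[j])) for j in sorted(i)])
E
python3 -c "
from h import *
for f in('w1','w2','w3','w4'):cap(f)"
```

```text
w1 cap [(np.float64(-0.0655), 206), (np.float64(-0.0645), 1348), (np.float64(-0.0635), 2172), (np.float64(-0.0625), 238)]
w1 btn [(np.float64(-0.0645), 132), (np.float64(-0.0625), 176), (np.float64(-0.0525), 266), (np.float64(-0.0515), 518)]
w2 cap [(np.float64(-0.0665), 223), (np.float64(-0.0655), 254), (np.float64(-0.0645), 995), (np.float64(-0.0635), 1908)]
w2 btn [(np.float64(-0.1185), 165), (np.float64(-0.0645), 187), (np.float64(-0.0635), 166), (np.float64(-0.0625), 263)]
w3 cap [(np.float64(-0.0665), 224), (np.float64(-0.0655), 277), (np.float64(-0.0645), 787), (np.float64(-0.0635), 1315)]
w3 btn [(np.float64(-0.1185), 175), (np.float64(-0.0645), 180), (np.float64(-0.0635), 189), (np.float64(-0.0625), 247)]
w4 cap [(np.float64(-0.0755), 249), (np.float64(-0.0745), 465), (np.float64(-0.0735), 1204), (np.float64(-0.0725), 344)]
w4 btn [(np.float64(-0.1285), 169), (np.float64(-0.0735), 236), (np.float64(-0.0725), 180), (np.float64(-0.0715), 208)]
```

```bash
python3 -m inch '[[0,1,0,1.7,0],[0,2,0,3.5,0],[0,3,0,5.2,0],[0,4,0,7,0],[0,5,0,8.7,0],[0,5,0,8.7,0]]' | grep -E 'pos|for'; python3 -m inch '[[0,-10,0,-17,0],[0,-20,0,-35,0],[30,-22,0,-45,0],[60,-22,0,-50,0],[60,-22,0,-50,0],[60,-22,0,-50,0],[60,-22,0,-50,0]]';python3 - <<'E'
from h import *
shot('wrist','w5');cap('w5')
z=load('w5');cv2.imwrite('pics/w5.png',z['p'][:,:,::-1])
E
```

```text
position: [0.5856, 0.0218, 0.2224]
force: [-3.9, -0.8, 5.6]
time_s: 8.85
position: [0.5643, 0.0172, 0.2716]
tcp_rot: [[0.976, 0.218, -0.009], [0.218, -0.976, -0.001], [-0.009, -0.001, -1.0]]
force: [-0.6, 0.0, -1.2]
opening: 0.371
w5 cap [(np.float64(-0.0855), 170), (np.float64(-0.0845), 403), (np.float64(-0.0835), 2049), (np.float64(-0.0825), 1766)]
w5 btn [(np.float64(-0.0835), 165), (np.float64(-0.0815), 219), (np.float64(-0.0765), 285), (np.float64(-0.0755), 562)]
```

View pics/w5.png

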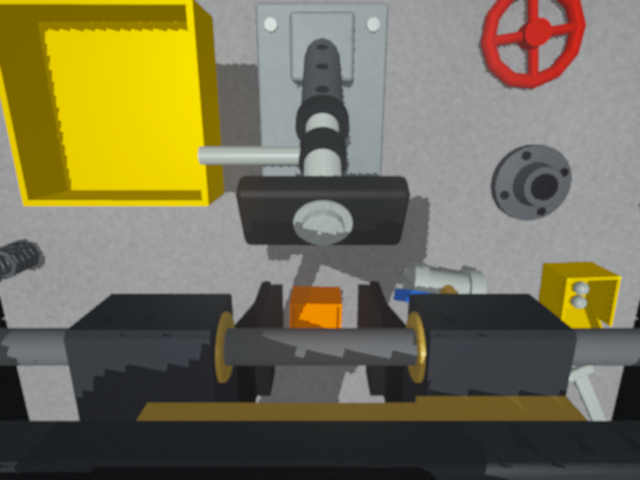

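```bash
python3 -m inch '[[52,4,0,10,0],[52,8,0,20,0],[52,10,1,30,0],[52,12,1,35,0],[52,15,1,40,0],[52,15,1,45,0],[52,15,1,45,0]]';for i in 1 2 3; do python3 -m inch '[[52,1,0,1.7,0],[52,2,0,3.5,0],[52,2,0,3.5,0]]' | grep -E 'pos|for'; done
```

```text
time_s: 9.6
position: [0.5783, 0.0195, 0.2257]
tcp_rot: [[0.976, 0.218, -0.01], [0.218, -0.976, -0.001], [-0.01, -0.001, -1.0]]
force: [-0.2, -0.2, -0.5]
opening: 0.597
position: [0.5803, 0.0199, 0.2222]
force: [1.0, -0.2, 1.1]
position: [0.5822, 0.0204, 0.2184]
force: [-0.7, -0.8, 0.7]
position: [0.5837, 0.0207, 0.216]
force: [-2.5, -0.8, 5.8]
```

```bash
python3 -m inch '[[52,1.5,0,2.6,0],[52,3,0,5.2,0],[52,4.5,0,7.8,0],[52,6,0,10.4,0],[52,7,0,12.1,0],[52,7,0,12.1,0]]' | grep -E 'pos|for'; for i in 1 2 3; do python3 -m inch '[[52,.5,0,.9,0],[52,1,0,1.7,0],[52,1,0,1.7,0]]' | grep -E 'pos|for'; done
python3 - <<'E'
from h import *
shot('wrist','w6');cap('w6')
E
```

```text
position: [0.5897, 0.022, 0.2052]
force: [-4.5, -0.4, 7.5]
w6 cap [(np.float64(-0.0995), 276), (np.float64(-0.0985), 310), (np.float64(-0.0975), 681), (np.float64(-0.0965), 1293)]
w6 btn [(np.float64(-0.0975), 199), (np.float64(-0.0965), 223), (np.float64(-0.0955), 257), (np.float64(-0.0945), 161)]invalid input: not JSON, or not a number
invalid input: not JSON, or not a number
invalid input: not JSON, or not a number
```

```bash
for i in 1 2 3; do python3 -m inch '[[52,0.5,0,0.9,0],[52,1,0,1.7,0],[52,1,0,1.7,0]]' | grep -E 'pos|for'; done
```

```text
position: [0.5899, 0.022, 0.2048]
force: [-4.1, 0.2, 7.3]
position: [0.5901, 0.0221, 0.2045]
force: [-4.3, -0.4, 8.4]
position: [0.5903, 0.0221, 0.2041]
force: [-4.1, -0.5, 7.9]
```

```bash
for i in 1 2 3; do python3 -m inch '[[52,1,0,1.7,0],[52,2,0,3.5,0],[52,2,0,3.5,0]]' | grep -E 'pos|for'; done
```

```text
position: [0.5915, 0.0223, 0.202]
force: [-4.2, -0.4, 7.4]
position: [0.5928, 0.0226, 0.1997]
force: [-3.5, -0.2, 6.7]
position: [0.5939, 0.0228, 0.1976]
force: [-3.5, -0.9, 8.4]
```

Run:
```python
from h import *
shot('wrist','w7');cap('w7')
```

```text
w7 cap [(np.float64(-0.1085), 276), (np.float64(-0.1075), 293), (np.float64(-0.1065), 557), (np.float64(-0.1055), 1351)]
w7 btn [(np.float64(-0.1065), 185), (np.float64(-0.1055), 247), (np.float64(-0.1045), 213), (np.float64(-0.1035), 215)]
```

```bash
python3 -m inch '[[52,-10,0,-17,0],[52,-20,0,-35,0],[52,-20,0,-50,0],[52,-20,0,-50,0]]';python3 - <<'E'
from h import *
shot('wrist','w8');cap('w8')
E
```

```text
time_s: 13.4
position: [0.577, 0.0185, 0.2503]
tcp_rot: [[0.976, 0.219, -0.013], [0.219, -0.976, -0.007], [-0.014, 0.004, -1.0]]
force: [0.1, 0.5, 0.3]
opening: 0.597
w8 cap [(np.float64(-0.1075), 197), (np.float64(-0.1065), 805), (np.float64(-0.1055), 2658), (np.float64(-0.1045), 745)]
w8 btn [(np.float64(-0.1045), 159), (np.float64(-0.1035), 178), (np.float64(-0.0935), 631), (np.float64(-0.0925), 164)]
```

```bash
python3 -c "
from h import *
go([.480,-.30,.20],14.7)"; python3 -m inch '[[87,-10,45,0,0],[87,-40,90,0,0],[87,-70,135,0,0],[87,-100,180,10,0],[87,-130,225,20,0],[87,-150,270,30,-0.02],[87,-164,290,40,-0.037],[87,-164,290,50,-0.037]]' ; python3 -m inch '[[87,0,0,0,0],[87,0,0,0,0]]' ;python3 - <<'E'
from h import *
go([.480,-.30,.20],14.7)
shot('wrist','w9')
z=load('w9');cv2.imwrite('pics/w9.png',z['p'][:,:,::-1])
w=world(z);hs=cv2.cvtColor(z['p'],cv2.COLOR_RGB2HSV)
y=(hs[...,0]>18)&(hs[...,0]<32)&(hs[...,1]>130)&(abs(w[...,0]-.505)<.1)&(abs(w[...,1]+.3)<.1)&(w[...,2]<.08);y[300:]=0
for a in(-1,.04,.045):
    q=w[y&(w[...,2]>a)];r=cv2.minAreaRect(q[:,:2].astype(np.float32));print(a,len(q),r,np.percentile(q[:,2],[2,98]).round(3))
E
```

```text
t 13.45 pos [0.5762 0.0187 0.2489] yaw 12.67 F [0.2 0.6 0.2] shift [-162.9  289.7   52.4] roll -0.035
time_s: 14.25
position: [0.4773, -0.3058, 0.2005]
tcp_rot: [[0.968, 0.25, -0.017], [0.25, -0.968, -0.008], [-0.018, 0.003, -1.0]]
force: [0.3, -0.2, -0.4]
opening: 0.998
time_s: 14.45
position: [0.4769, -0.305, 0.1993]
tcp_rot: [[0.968, 0.249, -0.019], [0.249, -0.968, -0.006], [-0.019, 0.001, -1.0]]
force: [-0.0, -0.5, 0.3]
opening: 0.999
t 14.45 pos [ 0.4769 -0.305   0.1993] yaw 14.45 F [-0.  -0.5  0.3] shift [ 4.3 -4.1 -0.8] roll -0.004
-1 5567 ((0.49872887134552, -0.30387791991233826), (0.09845460206270218, 0.06651777774095535), 14.470728874206543) [0.002 0.051]
0.04 931 ((0.5071495771408081, -0.30070605874061584), (0.08075790107250214, 0.0576007254421711), 14.689706802368164) [0.041 0.051]
0.045 811 ((0.5098158717155457, -0.2999415695667267), (0.07501677423715591, 0.05754337087273598), 14.470727920532227) [0.046 0.051]
```

View pics/w9.png

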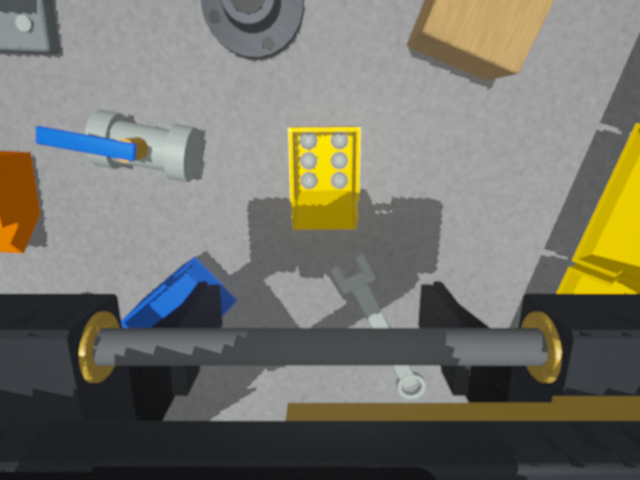

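```bash
python3 -c "
from h import *
go([.5055,-.301,.03],14.5)
go([.5055,-.301,-.005],14.5)"
```

```text
t 14.5 pos [ 0.4774 -0.3047  0.2   ] yaw 14.5 F [-0.7  0.  -0.3] shift [ 31.3   3.1 169.5] roll 0.0
t 14.5 pos [ 0.4774 -0.3047  0.2   ] yaw 14.5 F [-0.7  0.  -0.3] shift [ 31.9   3.  204.4] roll 0.0
```

```bash
python3 -m inch '[[87,31,3,30,0],[87,31,3,60,0],[87,31,3,90,0],[87,31,3,120,0],[87,31,3,150,0],[87,31,3,168,0],[87,31,3,168,0],[87,31,3,168,0]]'
python3 - <<'E'
from h import *
go([.5055,-.301,-.005],14.5)
shot('wrist','w10');z=load('w10');w=world(z);cv2.imwrite('pics/w10.png',z['p'][:,:,::-1])
for c in (195,205,215,425,435,445):
    print(c,[(v,w[v,c].round(3).tolist(),int(z['p'][v,c][0])) for v in range(262,312,8)])
E
```

```text
time_s: 15.3
position: [0.5063, -0.3003, 0.0321]
tcp_rot: [[0.968, 0.252, -0.017], [0.252, -0.968, -0.007], [-0.018, 0.003, -1.0]]
force: [-0.2, -0.5, 0.4]
opening: 1.003
t 15.3 pos [ 0.5063 -0.3003  0.0321] yaw 14.6 F [-0.2 -0.5  0.4] shift [-0.3  0.4 37.1] roll 0.002
195 [(262, [0.487, -0.231, -0.001], 103), (270, [0.483, -0.232, 0.002], 100), (278, [0.478, -0.233, 0.0], 103), (286, [0.503, -0.247, 0.062], 65), (294, [0.505, -0.249, 0.071], 37), (302, [0.503, -0.251, 0.075], 37), (310, [0.505, -0.253, 0.083], 41)]
205 [(262, [0.489, -0.237, -0.0], 101), (270, [0.484, -0.238, 0.0], 102), (278, [0.479, -0.238, -0.0], 101), (286, [0.504, -0.251, 0.06], 36), (294, [0.504, -0.252, 0.067], 41), (302, [0.504, -0.254, 0.074], 43), (310, [0.503, -0.256, 0.078], 37)]
215 [(262, [0.49, -0.242, 0.0], 100), (270, [0.485, -0.243, 0.0], 99), (278, [0.481, -0.244, 0.0], 101), (286, [0.504, -0.254, 0.058], 47), (294, [0.502, -0.256, 0.062], 45), (302, [0.5, -0.257, 0.064], 39), (310, [0.496, -0.257, 0.064], 40)]
425 [(262, [0.52, -0.359, 0.0], 102), (270, [0.516, -0.36, -0.0], 102), (278, [0.511, -0.361, 0.001], 101), (286, [0.527, -0.341, 0.059], 46), (294, [0.525, -0.34, 0.065], 42), (302, [0.522, -0.341, 0.065], 42), (310, [0.519, -0.341, 0.067], 40)]
435 [(262, [0.522, -0.364, -0.0], 103), (270, [0.517, -0.366, -0.001], 101), (278, [0.513, -0.367, 0.001], 102), (286, [0.529, -0.344, 0.062], 38), (294, [0.528, -0.342, 0.068], 41), (302, [0.527, -0.341, 0.074], 37), (310, [0.525, -0.34, 0.079], 40)]
445 [(262, [0.524, -0.369, 0.001], 101), (270, [0.519, -0.371, -0.0], 100), (278, [0.514, -0.373, 0.001], 100), (286, [0.53, -0.348, 0.062], 66), (294, [0.53, -0.345, 0.071], 33), (302, [0.528, -0.344, 0.075], 33), (310, [0.528, -0.342, 0.083], 39)]
```

View pics/w10.png

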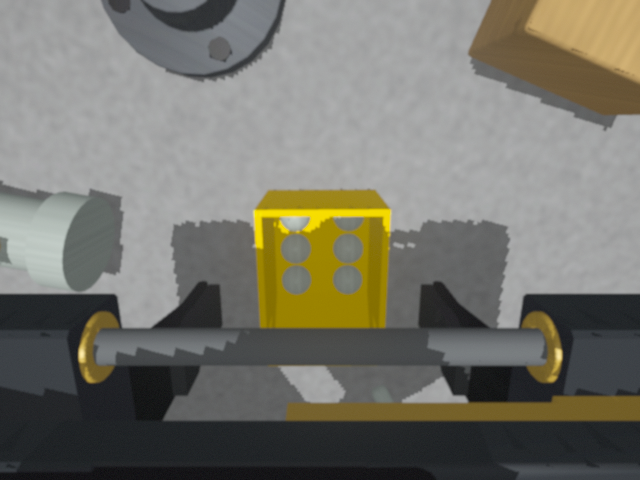

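```bash
python3 -m inch '[[87,0,0,15,0],[87,0,0,30,0],[87,0,0,38,0],[87,0,0,38,0],[50,0,0,38,0],[50,0,0,38,0],[50,0,0,38,0],[50,0,0,38,0]]' ; python3 -m inch '[[40,0,0,0,0],[40,0,0,0,0],[40,0,0,0,0],[40,0,0,0,0],[40,0,0,0,0]]'
```

```text
time_s: 16.15
position: [0.5063, -0.3014, -0.0048]
tcp_rot: [[0.968, 0.252, -0.015], [0.252, -0.968, -0.009], [-0.017, 0.005, -1.0]]
force: [0.6, 0.2, 0.3]
opening: 0.722
time_s: 16.65
position: [0.5063, -0.3015, -0.0047]
tcp_rot: [[0.968, 0.252, -0.015], [0.252, -0.968, -0.009], [-0.017, 0.005, -1.0]]
force: [-0.2, 0.1, 1.7]
opening: 0.668
```

```bash
python3 -m inch '[[40,0,0,-5,0],[40,0,0,-15,0],[40,0,0,-30,0],[40,0,0,-50,0],[40,0,0,-75,0],[40,0,0,-100,0],[40,0,0,-100,0],[40,0,0,-100,0]]'
python3 - <<'E'
from h import *
shot('wrist','w11');shot('side','s2')
z=load('w11');s=load('s2')
c=np.zeros((480,800,3),np.uint8);c[:300,:400]=z['p'][100:400,120:520];k=cv2.resize(s['p'][130:330,230:430],None,fx=2,fy=2);c[:400,400:]=k
cv2.imwrite('pics/c2.png',c[:,:,::-1])
w=world(s);hs=cv2.cvtColor(s['p'],cv2.COLOR_RGB2HSV);y=(hs[...,0]>18)&(hs[...,0]<32)&(hs[...,1]>150)
m=y&(w[...,1]>.05)&(w[...,1]<.3)&(w[...,0]>.5)&(w[...,0]<.75)&(w[...,2]>.08);q=w[m]
zt=np.percentile(q[:,2],98);r=cv2.minAreaRect(q[q[:,2]>zt-.005][:,:2].astype(np.float32));print(zt,r,np.percentile(q[:,2],[40,50,60]))
E
```

```text
time_s: 17.45
position: [0.508, -0.3007, 0.0962]
tcp_rot: [[0.968, 0.252, -0.013], [0.252, -0.968, -0.01], [-0.016, 0.006, -1.0]]
force: [-0.9, 1.1, -2.9]
opening: 0.664
0.16005637369389472 ((0.6247398257255554, 0.17936274409294128), (0.12826278805732727, 0.1347527652978897), 12.765021324157715) [0.11445868 0.11940145 0.12937189]
```

View pics/c2.png

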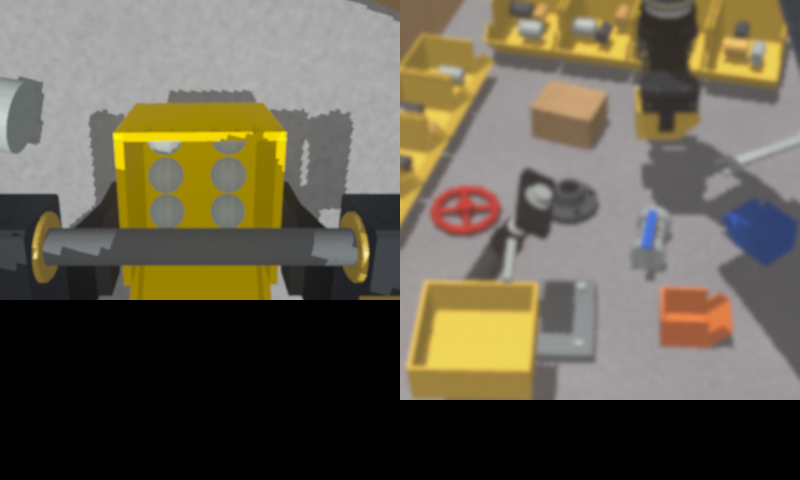

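```bash
python3 -c "
from h import *
go([.508,-.30,.285],14.6)
go([.6215,.2014,.285],102.5)"; python3 -m inch '[[40,0,0,-25,0],[40,0,0,-55,0],[40,0,0,-85,0],[40,0,0,-115,0],[40,0,0,-145,0],[40,0,0,-175,0],[40,0,0,-190,0],[40,0,0,-190,0]]';python3 -c "
from h import *
go([.6215,.2014,.285],102.5)"
```

```text
t 17.55 pos [ 0.5069 -0.2998  0.0944] yaw 14.58 F [-0.5  0.4 -2.6] shift [  -2.4    1.  -190.6] roll -0.0
t 17.55 pos [ 0.5069 -0.2998  0.0944] yaw 14.58 F [-0.5  0.4 -2.6] shift [ 233.7 -455.7 -196.1] roll -1.534
time_s: 18.35
position: [0.5108, -0.2991, 0.2854]
tcp_rot: [[0.968, 0.252, -0.014], [0.252, -0.968, -0.009], [-0.016, 0.005, -1.0]]
force: [1.0, -0.2, -2.4]
opening: 0.664
t 18.35 pos [ 0.5108 -0.2991  0.2854] yaw 14.58 F [ 1.  -0.2 -2.4] shift [ 233.1 -456.5   -5.8] roll -1.535
```

```bash
python3 -m inch '[[40,8,-17,0,-0.05],[40,24,-47,0,-0.15],[40,42,-82,0,-0.27],[40,60,-117,0,-0.39],[40,78,-152,0,-0.51],[40,96,-187,0,-0.63],[40,112,-220,0,-0.75],[40,122,-240,0,-0.82]]';python3 -c "
from h import *
go([.6215,.2014,.285],102.5)"
```

```text
time_s: 19.15
position: [0.5666, -0.0317, 0.2794]
tcp_rot: [[0.469, 0.883, -0.02], [0.883, -0.469, -0.006], [-0.015, -0.015, -1.0]]
force: [-0.8, 0.3, -2.5]
opening: 0.662
t 19.15 pos [ 0.5666 -0.0317  0.2794] yaw 62.02 F [-0.8  0.3 -2.5] shift [231.5 -61.   -8.2] roll -0.706
```

```bash
python3 -m inch '[[40,15,-4,-5,-0.06],[40,45,-12,-8,-0.17],[40,80,-21,-8,-0.28],[40,115,-30,-8,-0.39],[40,150,-40,-8,-0.5],[40,185,-49,-8,-0.6],[40,215,-56,-8,-0.7],[40,231,-61,-8,-0.706]]'; python3 -m inch '[[40,0,0,0,0],[40,0,0,0,0]]';python3 - <<'E'
from h import *
go([.6215,.2014,.215],102.5)
shot('wrist','w12');z=load('w12');w=world(z);hs=cv2.cvtColor(z['p'],cv2.COLOR_RGB2HSV);y=(hs[...,0]>18)&(hs[...,0]<32)&(hs[...,1]>150)
q=w[y&(w[...,2]>.09)&(w[...,2]<.18)];print(len(q),np.percentile(q,[1,99],axis=0).round(3))
q=w[y&(w[...,2]>.27)];print(len(q),np.percentile(q,[1,50,99],axis=0).round(3))
cv2.imwrite('pics/w12.png',z['p'][:,:,::-1])
E
```

```text
time_s: 19.95
position: [0.6195, 0.2042, 0.2818]
tcp_rot: [[-0.22, 0.975, -0.025], [0.976, 0.22, -0.006], [-0.0, -0.026, -1.0]]
force: [-0.5, -0.2, -2.5]
opening: 0.659
time_s: 20.15
position: [0.6179, 0.204, 0.2798]
tcp_rot: [[-0.22, 0.975, -0.03], [0.976, 0.22, -0.008], [-0.001, -0.031, -1.0]]
force: [-0.1, -1.8, -2.7]
opening: 0.664
t 20.15 pos [0.6179 0.204  0.2798] yaw 102.71 F [-0.1 -1.8 -2.7] shift [-3.2  4.9 64.7] roll 0.004
6012 [[0.553 0.184 0.112]
 [0.689 0.254 0.161]]
30962 [[0.581 0.161 0.287]
 [0.618 0.228 0.326]
 [0.672 0.251 0.404]]
```

```bash
python3 -m inch '[[40,-1,1,15,0],[40,-2,3,45,0],[40,-4,5,75,0],[40,-4,5,105,0],[40,-4,5,112,0],[40,-4,5,115,0],[40,-4,5,115,0]]'|grep -E 'pos|for|op'; python3 -c "
from h import *
go([.6215,.2014,.155],102.5)"
```

```text
position: [0.6218, 0.1989, 0.1664]
force: [0.0, 0.5, -1.6]
opening: 0.664
t 20.9 pos [0.6218 0.1989 0.1664] yaw 102.58 F [ 0.   0.5 -1.6] shift [ 2.5  0.6 11.4] roll 0.001
```

```bash
python3 -m inch '[[40,2.5,0,6,0],[40,2.5,0,12,0],[40,2.5,0,16,0],[40,2.5,0,20,0],[40,2.5,0,20,0]]'|grep -E 'pos|for|op'
python3 - <<'E'
from h import *
shot('wrist','w13');z=load('w13');w=world(z);
for v in range(180,330,10): print(v,w[v,320].round(4),z['p'][v,320])
E
```

```text
position: [0.6224, 0.1996, 0.1486]
force: [-1.5, -4.7, 5.1]
opening: 0.666
180 [ 6.113e-01  2.296e-01 -5.000e-04] [109 107 105]
190 [0.6116 0.2421 0.1279] [155 133  17]
200 [0.6121 0.2435 0.163 ] [171 146   0]
210 [0.6128 0.2418 0.1752] [172 147   0]
220 [0.6134 0.2402 0.1859] [172 147   0]
230 [0.6139 0.2388 0.1951] [173 147   0]
240 [0.6144 0.2377 0.2038] [150 127   0]
250 [0.6148 0.2363 0.2104] [161 136   0]
260 [0.6175 0.2205 0.1738] [118 119 108]
270 [0.6186 0.2151 0.1709] [123 127 119]
280 [0.6195 0.2114 0.173 ] [123 128 120]
290 [0.6206 0.2067 0.1725] [117 123 116]
300 [0.6219 0.2    0.168 ] [117 122 114]
310 [0.6228 0.1965 0.1707] [121 127 120]
320 [0.6239 0.1915 0.1703] [119 126 119]
```

```bash
python3 -m inch '[[40,0,0,4,0],[40,0,0,8,0],[40,0,0,11,0],[40,0,0,14,0],[40,0,0,14,0]]'|grep -E 'pos|for|op'
cat >> h.py <<'E'
def tilt(f):
    z=load(f);w=world(z);v0=None;p=z['p'].astype(int);col=range(300,345,5);A=[]
    for c in col:
        q=w[:,c][(p[:,c,0]-p[:,c,2]>100)&(w[:,c,2]>.168)];q=q[:]
        A+=list(q)
    A=np.array(A);e=np.array([-.22,.976]);y=A[:,:2]@e;k=np.polyfit(A[:,2],y,1);print('back wall: n',len(A),'tilt',np.degrees(np.arctan(-k[0])).round(1),'z',A[:,2].min().round(3),A[:,2].max().round(3))
E
python3 - <<'E'
from h import *
tilt('w13');shot('wrist','w14');tilt('w14')
E
```

```text
position: [0.6231, 0.1967, 0.1367]
force: [-0.6, -7.1, 5.1]
opening: 0.667
back wall: n 802 tilt -49.7 z 0.168 0.269
back wall: n 801 tilt 18.6 z 0.168 0.257
```

```bash
cat >> h.py <<'E'
def colp(f,c=330,a=150,b=330,s=10):
    z=load(f);w=world(z);C=np.array([.6265,.179]);e=np.array([-.22,.976])
    print(f,[(v,round(float((w[v,c,:2]-C)@e),4),round(float(w[v,c,2]),4),'Y' if int(z['p'][v,c,0])-int(z['p'][v,c,2])>90 else 'g') for v in range(a,b,s)])
E
python3 -c "
from h import *
colp('w13');colp('w14')"
```

```text
w13 [(150, 0.0771, -0.0, 'g'), (160, 0.0691, -0.0007, 'g'), (170, 0.061, -0.0, 'g'), (180, 0.0529, 0.0007, 'g'), (190, 0.0647, 0.1268, 'Y'), (200, 0.066, 0.1625, 'Y'), (210, 0.0644, 0.1756, 'Y'), (220, 0.0628, 0.1866, 'Y'), (230, 0.0611, 0.1948, 'Y'), (240, 0.0598, 0.2033, 'Y'), (250, 0.058, 0.2088, 'Y'), (260, 0.043, 0.1751, 'g'), (270, 0.0371, 0.1713, 'g'), (280, 0.0338, 0.1745, 'g'), (290, 0.0287, 0.1733, 'g'), (300, 0.0215, 0.1679, 'g'), (310, 0.0183, 0.1715, 'g'), (320, 0.0131, 0.1709, 'g')]
w14 [(150, 0.0742, 0.001, 'g'), (160, 0.0665, -0.0001, 'g'), (170, 0.0587, -0.0002, 'g'), (180, 0.0509, 0.0007, 'g'), (190, 0.0649, 0.1352, 'Y'), (200, 0.0655, 0.163, 'Y'), (210, 0.0629, 0.1698, 'Y'), (220, 0.0602, 0.1752, 'Y'), (230, 0.0579, 0.181, 'Y'), (240, 0.0556, 0.1859, 'Y'), (250, 0.0535, 0.1912, 'Y'), (260, 0.0516, 0.196, 'Y'), (270, 0.0499, 0.2008, 'Y'), (280, 0.0481, 0.2049, 'Y'), (290, 0.0458, 0.2074, 'Y'), (300, 0.0216, 0.1624, 'g'), (310, 0.0135, 0.1557, 'g'), (320, 0.0089, 0.1565, 'g')]
```

```bash
python3 -m inch '[[40,5,0,3,0],[40,7,0,7,0],[40,8,0,11,0],[40,8,0,14,0],[40,8,0,14,0],[40,8,0,14,0]]'|grep -E 'pos|for|op'
python3 - <<'E'
from h import *
shot('wrist','w15');colp('w15')
E
```

```text
position: [0.6237, 0.2002, 0.126]
force: [-1.7, -10.6, 9.8]
opening: 0.66
w15 [(150, 0.0773, 0.0002, 'g'), (160, 0.07, 0.0007, 'g'), (170, 0.0623, -0.0005, 'g'), (180, 0.0545, -0.0015, 'g'), (190, 0.0469, -0.0004, 'g'), (200, 0.0644, 0.1286, 'Y'), (210, 0.0647, 0.1511, 'Y'), (220, 0.0645, 0.1668, 'Y'), (230, 0.0617, 0.1707, 'Y'), (240, 0.0593, 0.175, 'Y'), (250, 0.0562, 0.1771, 'Y'), (260, 0.0539, 0.181, 'Y'), (270, 0.0516, 0.1843, 'Y'), (280, 0.0494, 0.1878, 'Y'), (290, 0.0471, 0.1906, 'Y'), (300, 0.0454, 0.1945, 'Y'), (310, 0.0434, 0.1976, 'Y'), (320, 0.041, 0.1995, 'Y')]
```

```bash
python3 -m inch '[[40,0,0,-6,0],[40,-5,0,-14,0],[40,-15,0,-14,0],[40,-25,0,-14,0],[40,-32,0,-14,0],[40,-36,0,-14,0],[40,-40,0,-14,0],[40,-40,0,-14,0]]'|grep -E 'pos|for|op'
python3 - <<'E'
from h import *
shot('wrist','w16');colp('w16')
E
```

```text
position: [0.632, 0.1631, 0.1402]
force: [-1.0, 5.0, -2.1]
opening: 0.662
w16 [(150, 0.0467, 0.1141, 'Y'), (160, 0.0417, 0.1148, 'Y'), (170, 0.0365, 0.1141, 'Y'), (180, 0.0311, 0.1127, 'Y'), (190, 0.0259, 0.1131, 'Y'), (200, 0.0206, 0.1139, 'Y'), (210, 0.0153, 0.1141, 'Y'), (220, 0.0263, 0.1815, 'Y'), (230, 0.0234, 0.185, 'Y'), (240, 0.0208, 0.189, 'Y'), (250, 0.0181, 0.1919, 'Y'), (260, 0.016, 0.1965, 'Y'), (270, 0.0133, 0.1988, 'Y'), (280, 0.0111, 0.2024, 'Y'), (290, 0.0089, 0.2054, 'Y'), (300, 0.0063, 0.2074, 'Y'), (310, 0.0049, 0.2116, 'Y'), (320, 0.0023, 0.2132, 'Y')]
```

```bash
python3 -m inch '[[40,-4,0,0,0],[40,-8,0,0,0],[40,-12,0,-1,0],[40,-16,0,-2,0],[40,-18,0,-3,0],[40,-18,0,-3,0]]'|grep -E 'pos|for|op'
python3 - <<'E'
from h import *
shot('wrist','w17');colp('w17',a=180)
E
```

```text
position: [0.6339, 0.1545, 0.1451]
force: [-5.3, 19.6, 7.1]
opening: 0.664
w17 [(180, 0.0221, 0.1136, 'Y'), (190, 0.0166, 0.1132, 'Y'), (200, 0.0111, 0.1128, 'Y'), (210, 0.0216, 0.1917, 'Y'), (220, 0.0187, 0.1952, 'Y'), (230, 0.0159, 0.198, 'Y'), (240, 0.0134, 0.2016, 'Y'), (250, 0.0104, 0.2033, 'Y'), (260, 0.0078, 0.206, 'Y'), (270, 0.0054, 0.209, 'Y'), (280, 0.0033, 0.2124, 'Y'), (290, 0.0008, 0.2144, 'Y'), (300, -0.0023, 0.2153, 'Y'), (310, -0.0038, 0.2191, 'Y'), (320, -0.0057, 0.2219, 'Y')]
```

```bash
python3 -m inch '[[40,-8,0,-3,0],[40,-14,0,-6,0],[40,-20,0,-9,0],[40,-26,0,-12,0],[40,-30,0,-15,0],[40,-30,0,-16,0],[40,-30,0,-16,0]]'|grep -E 'pos|for|op'
python3 - <<'E'
from h import *
shot('wrist','w18');colp('w18',a=160)
E
```

```text
position: [0.6389, 0.1301, 0.1607]
force: [-1.7, 11.4, -1.3]
opening: 0.664
w18 [(160, 0.0069, 0.1141, 'Y'), (170, 0.0012, 0.1128, 'Y'), (180, -0.0045, 0.1136, 'Y'), (190, -0.0104, 0.1131, 'Y'), (200, 0.0026, 0.2247, 'Y'), (210, -0.0004, 0.225, 'Y'), (220, -0.0032, 0.2266, 'Y'), (230, -0.0059, 0.2286, 'Y'), (240, -0.0089, 0.2293, 'Y'), (250, -0.0118, 0.2301, 'Y'), (260, -0.0142, 0.2325, 'Y'), (270, -0.0175, 0.2322, 'Y'), (280, -0.0197, 0.2349, 'Y'), (290, -0.0222, 0.2365, 'Y'), (300, -0.0254, 0.2366, 'Y'), (310, -0.0279, 0.2381, 'Y'), (320, -0.0306, 0.2392, 'Y')]
```

```bash
python3 -m inch '[[40,4,0,6,0],[40,8,0,14,0],[40,14,0,22,0],[40,22,0,24,0],[40,30,0,24,0],[40,36,0,24,0],[40,40,0,24,0],[40,40,0,24,0]]'|grep -E 'pos|for|op'; python3 -m inch '[[40,0,0,0,0],[40,0,0,0,0],[40,0,0,0,0]]'|grep -E 'for'
python3 - <<'E'
from h import *
shot('wrist','w19');colp('w19',a=160);shot('side','s3');shot('top','t3')
s=load('s3');z=load('w19');t=load('t3')
c=np.zeros((480,800,3),np.uint8);c[:320,:360]=z['p'][60:380,140:500];c[:420,370:790]=cv2.resize(s['p'][210:350,230:370],None,fx=3,fy=3)
c[325:475,:350]=cv2.resize(t['p'][170:245,180:355],None,fx=2,fy=2)
cv2.imwrite('pics/c3.png',c[:,:,::-1])
E
```

```text
position: [0.6299, 0.1699, 0.1377]
force: [0.3, 0.1, -2.0]
opening: 0.664
force: [0.0, -0.5, -1.4]
w19 [(160, 0.049, 0.1124, 'Y'), (170, 0.044, 0.114, 'Y'), (180, 0.0388, 0.1135, 'Y'), (190, 0.0336, 0.114, 'Y'), (200, 0.043, 0.2003, 'Y'), (210, 0.0404, 0.2033, 'Y'), (220, 0.0373, 0.2033, 'Y'), (230, 0.0345, 0.2049, 'Y'), (240, 0.0319, 0.207, 'Y'), (250, 0.0291, 0.2081, 'Y'), (260, 0.0262, 0.209, 'Y'), (270, 0.0237, 0.211, 'Y'), (280, 0.0212, 0.2128, 'Y'), (290, 0.0185, 0.2138, 'Y'), (300, 0.0155, 0.2142, 'Y'), (310, 0.013, 0.2157, 'Y'), (320, 0.0099, 0.2161, 'Y')]
```

View pics/c3.png

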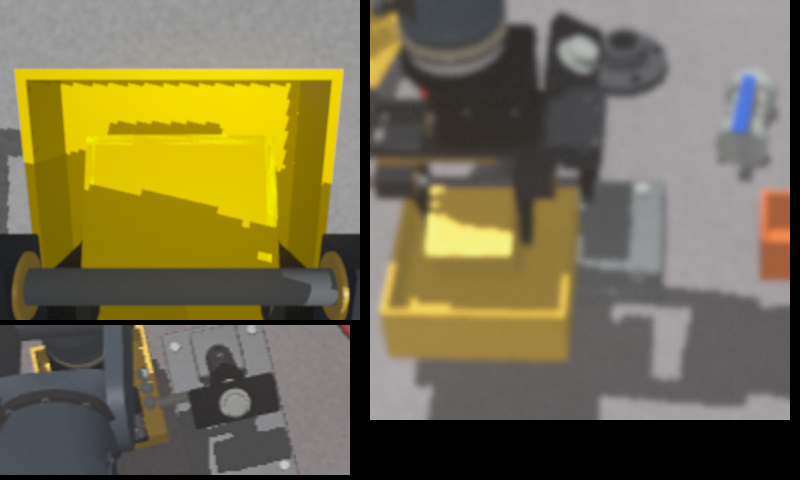

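```bash
python3 -m inch '[[40,0,0,-10,0],[40,0,0,-30,0],[40,0,0,-60,0],[40,0,0,-90,0],[40,0,0,-115,0],[40,0,0,-115,0]]'|grep -E 'pos|for|op'; python3 -c "
from h import *
go([.435,.15,.25],102.5)"
```

```text
position: [0.6353, 0.1693, 0.258]
force: [-0.1, 0.7, -1.9]
opening: 0.659
t 26.75 pos [0.6353 0.1693 0.258 ] yaw 102.58 F [-0.1  0.7 -1.9] shift [  24.7 -199.7    9.8] roll 0.001
```

```bash
python3 -m inch '[[40,3,-20,0,0],[40,7,-55,0,0],[40,11,-90,0,0],[40,15,-125,0,0],[40,20,-160,0,0],[40,24,-190,0,0],[40,25,-200,10,0],[40,25,-200,10,0]]'|grep -E 'pos|for|op'
python3 - <<'E'
from h import *
go([.435,.15,.02],102.5)
shot('top','t4');shot('side','s4')
t=load('t4');s=load('s4')
def b(z,c):
    w=world(z);p=z['p'].astype(int);e=np.array([-.22,.976]);ex=np.array([.976,.22]);d=w[...,:2]-np.array([.6265,.179])
    x=d@ex;y=d@e
    m=(abs(x)<.06)&(abs(y)<.06)&(p[...,0]-p[...,2]<60)&(w[...,2]>.1)
    n,l,st,ce=cv2.connectedComponentsWithStats(m.astype(np.uint8));print([(st[i,4],ce[i].round(1).tolist(),np.round([np.median(x[l==i]),np.median(y[l==i]),np.median(w[...,2][l==i])],3).tolist()) for i in range(1,n) if st[i,4]>5])
b(t,0);b(s,0)
c=np.zeros((500,800,3),np.uint8);c[:400,:400]=cv2.resize(t['p'][165:265,190:290],None,fx=4,fy=4);c[:400,400:]=cv2.resize(s['p'][230:330,225:325],None,fx=4,fy=4)
cv2.imwrite('pics/c4.png',c[:,:,::-1])
E
```

```text
position: [0.4309, 0.15, 0.2482]
force: [-0.3, -0.1, -1.4]
opening: 0.666
t 27.55 pos [0.4309 0.15   0.2482] yaw 102.59 F [-0.3 -0.1 -1.4] shift [ -3.    7.  228.2] roll 0.002
[(np.int32(36), [242.5, 188.8], [0.035, -0.036, 0.126]), (np.int32(7), [200.1, 191.4], [0.048, 0.06, 0.139]), (np.int32(105), [253.0, 201.4], [0.0, -0.053, 0.127]), (np.int32(37), [242.3, 202.8], [0.003, -0.028, 0.125]), (np.int32(36), [238.6, 212.9], [-0.019, -0.015, 0.127])]
[(np.int32(71), [267.0, 285.4], [0.009, -0.05, 0.125]), (np.int32(33), [278.5, 285.4], [-0.018, -0.049, 0.126]), (np.int32(30), [254.6, 291.4], [0.034, -0.031, 0.125]), (np.int32(33), [268.6, 293.6], [0.001, -0.024, 0.126]), (np.int32(28), [277.8, 298.5], [-0.021, -0.011, 0.125])]
```

```bash
python3 -m inch '[[40,0,1,30,0],[40,-1,3,70,0],[40,-2,4,110,0],[40,-3,6,150,0],[40,-3,7,190,0],[40,-3,7,215,0],[40,-3,7,222,0],[40,-3,7,222,0]]'|grep -E 'pos|for|op'; python3 -m inch '[[40,0,0,4,0],[40,0,0,8,0],[40,0,0,12,0],[40,0,0,16,0],[40,0,0,16,0]]'|grep -E 'pos|for|op';python3 - <<'E'
from h import *
shot('wrist','w20');z=load('w20');w=world(z);e=np.array([-.22,.976]);C=np.array([.435,.15])
print([(v,round(float((w[v,330,:2]-C)@e),4),round(float(w[v,330,2]),4),int(z['p'][v,330,0])-int(z['p'][v,330,2])) for v in range(150,330,10)])
E
```

```text
position: [0.441, 0.1502, 0.0264]
force: [0.5, -0.4, -0.6]
opening: 0.663
position: [0.4406, 0.1503, 0.0104]
force: [-0.5, 0.2, -1.9]
opening: 0.663
[(150, 0.0637, 0.0001, 2), (160, 0.059, -0.0003, 2), (170, 0.0543, 0.0, 4), (180, 0.0494, 0.0, 6), (190, 0.0445, -0.0004, 22), (200, 0.0521, 0.0733, 234), (210, 0.0493, 0.075, 235), (220, 0.0463, 0.0759, 236), (230, 0.0433, 0.0766, 237), (240, 0.0411, 0.0801, 237), (250, 0.0383, 0.0811, 238), (260, 0.0351, 0.0812, 238), (270, 0.0325, 0.0828, 168), (280, 0.0301, 0.0849, 166), (290, 0.0271, 0.0853, 164), (300, 0.0246, 0.0871, 164), (310, 0.0219, 0.0882, 162), (320, 0.0192, 0.0892, 162)]
```

Now press the lip to the bench, then roll the bin back about its front edge.

```bash
python3 -m inch '[[40,0,0,4,0],[40,0,0,8,0],[40,0,0,12,0],[40,0,0,14,0],[40,0,0,14,0]]'|grep -E 'pos|for|op';python3 - <<'E'
from h import *
shot('wrist','w21');z=load('w21');w=world(z);e=np.array([-.22,.976]);C=np.array([.435,.15])
print([(v,round(float((w[v,330,:2]-C)@e),4),round(float(w[v,330,2]),4),int(z['p'][v,330,0])-int(z['p'][v,330,2])) for v in range(170,330,15)])
E
```

```text
position: [0.4407, 0.1516, -0.0006]
force: [-3.4, 5.4, 29.3]
opening: 0.668
[(170, 0.0566, -0.0002, 4), (185, 0.0581, 0.0633, 161), (200, 0.0541, 0.0672, 228), (215, 0.0499, 0.0688, 230), (230, 0.0457, 0.0702, 230), (245, 0.042, 0.0737, 230), (260, 0.0379, 0.0751, 231), (275, 0.0342, 0.0774, 164), (290, 0.0304, 0.0796, 160), (305, 0.027, 0.0822, 159), (320, 0.023, 0.0834, 158)]
```

```bash
python3 -m inch '[[40,5,0,3,0],[40,10,0,3,0],[40,15,0,4,0],[40,20,0,5,0],[40,25,0,6,0],[40,30,0,6,0],[40,30,0,6,0]]'|grep -E 'pos|for|op';python3 - <<'E'
from h import *
shot('wrist','w21');z=load('w21');w=world(z);e=np.array([-.22,.976]);C=np.array([.435,.15])
print([(v,round(float((w[v,330,:2]-C)@e),4),round(float(w[v,330,2]),4),int(z['p'][v,330,0])-int(z['p'][v,330,2])) for v in range(140,330,15)])
E
```

```text
position: [0.4364, 0.1811, -0.0051]
force: [1.7, -0.8, 8.9]
opening: 0.663
[(140, 0.0997, -0.001, 2), (155, 0.0933, 0.0001, 3), (170, 0.0869, 0.0013, 6), (185, 0.0873, 0.0541, 225), (200, 0.0829, 0.0563, 222), (215, 0.0785, 0.0584, 222), (230, 0.0747, 0.0625, 222), (245, 0.0709, 0.066, 222), (260, 0.0671, 0.0686, 222), (275, 0.0639, 0.0726, 158), (290, 0.06, 0.0744, 155), (305, 0.0566, 0.0773, 153), (320, 0.0531, 0.0794, 152)]
```

```bash
python3 -m inch '[[40,5,0,3,0],[40,10,0,5,0],[40,15,0,6,0],[40,20,0,7,0],[40,25,0,7,0],[40,30,0,7,0],[40,30,0,7,0]]'|grep -E 'pos|for|op';python3 - <<'E'
from h import *
shot('wrist','w21');z=load('w21');w=world(z);e=np.array([-.22,.976]);C=np.array([.435,.15])
print([(v,round(float((w[v,330,:2]-C)@e),4),round(float(w[v,330,2]),4),int(z['p'][v,330,0])-int(z['p'][v,330,2])) for v in range(140,330,15)])
E
```

```text
position: [0.4329, 0.2099, -0.009]
force: [1.3, -6.3, 24.8]
opening: 0.664
[(140, 0.1288, 0.0003, 1), (155, 0.1226, 0.0008, 2), (170, 0.1161, 0.0005, 5), (185, 0.1155, 0.0445, 216), (200, 0.1112, 0.0484, 217), (215, 0.1071, 0.0525, 217), (230, 0.1032, 0.0566, 217), (245, 0.0995, 0.0603, 217), (260, 0.0958, 0.0636, 212), (275, 0.0928, 0.0683, 155), (290, 0.0893, 0.0712, 154), (305, 0.0863, 0.0747, 153), (320, 0.0831, 0.0775, 151)]
```

```bash
python3 -m inch '[[40,5,0,4,0],[40,10,0,5,0],[40,15,0,5,0],[40,20,0,5,0],[40,25,0,6,0],[40,25,0,6,0]]'|grep -E 'pos|for|op';python3 - <<'E'
from h import *
shot('wrist','w21');z=load('w21');w=world(z);e=np.array([-.22,.976]);C=np.array([.435,.15])
print([(v,round(float((w[v,330,:2]-C)@e),4),round(float(w[v,330,2]),4),int(z['p'][v,330,0])-int(z['p'][v,330,2])) for v in range(140,330,15)])
t=load('t4');print('spring',ray(t,167,301,.05))
E
```

```text
position: [0.4307, 0.2334, -0.0109]
force: [1.3, -10.6, 34.0]
opening: 0.665
[(140, 0.1523, -0.0004, -1), (155, 0.1461, 0.0009, 3), (170, 0.1397, -0.0006, 5), (185, 0.1389, 0.0415, 244), (200, 0.1348, 0.0467, 217), (215, 0.1307, 0.0506, 217), (230, 0.1269, 0.055, 217), (245, 0.1231, 0.0584, 217), (260, 0.1197, 0.0626, 216), (275, 0.1162, 0.0658, 155), (290, 0.113, 0.0694, 153), (305, 0.1097, 0.0724, 152), (320, 0.1067, 0.0755, 152)]
spring [0.41543398 0.33669571 0.05      ]
```

```bash
python3 -m inch '[[40,0,0,-6,0],[40,-5,0,-12,0],[40,-20,0,-14,0],[40,-35,0,-14,0],[40,-50,0,-14,0],[40,-50,0,-10,0],[40,-50,0,-6,0],[40,-50,0,-3,0]]'|grep -E 'pos|for|op';python3 -m inch '[[40,0,0,1,0],[40,0,0,1,0]]'|grep -E 'pos|for|op'
```

```text
position: [0.4411, 0.185, -0.0089]
force: [0.0, -0.5, -1.9]
opening: 0.668
position: [0.4406, 0.1855, -0.0103]
force: [0.3, -0.4, -0.5]
opening: 0.662
```

```bash
python3 -m inch '[[40,0,0,1.5,0],[40,0,0,1.5,0],[64,0,0,1.5,0],[75,0,0,1.5,0],[87,0,0,1.5,0],[87,0,0,1.5,0],[87,0,0,1.5,0],[87,0,0,1.5,0]]'|grep -E 'pos|for|op';python3 - <<'E'
from h import *
shot('wrist','w22');z=load('w22');w=world(z);e=np.array([-.22,.976]);C=np.array([.435,.15])
print([(v,round(float((w[v,330,:2]-C)@e),4),round(float(w[v,330,2]),4),int(z['p'][v,330,0])-int(z['p'][v,330,2])) for v in range(140,330,15)])
E
```

```text
position: [0.4406, 0.1856, -0.0119]
force: [-0.1, 0.4, 0.7]
opening: 0.991
[(140, 0.1035, 0.0025, 170), (155, 0.0974, 0.0031, 253), (170, 0.0913, 0.0035, 251), (185, 0.085, 0.0039, 250), (200, 0.0783, 0.0024, 247), (215, 0.0719, 0.0031, 245), (230, 0.0652, 0.0034, 242), (245, 0.0582, 0.0029, 160), (260, 0.0515, 0.0037, 157), (275, 0.0459, 0.0079, 152), (290, 0.0409, 0.0128, 150), (305, 0.0357, 0.0169, 148), (320, 0.0314, 0.0222, 147)]
```

```bash
python3 -m inch '[[87,0,0,-10,0],[87,0,0,-40,0],[87,0,0,-80,0],[87,0,0,-125,0],[87,0,0,-170,0],[87,0,0,-215,0],[87,0,0,-230,0],[87,0,0,-230,0]]'|grep -E 'time|pos|for|op';python3 -m inch '[[87,-40,-30,0,0],[87,-80,-50,0,0],[87,-120,-60,0,0],[87,-150,-60,0,0],[87,-150,-60,0,0]]'|grep -E 'time|pos|for';python3 - <<'E'
from h import *
shot('top','t5');shot('side','s5')
t=load('t5');s=load('s5');w=world(t);d=w[...,:2]-np.array([.435,.15])
p=t['p'].astype(int);hs=cv2.cvtColor(t['p'],cv2.COLOR_RGB2HSV)
m=(hs[...,0]>18)&(hs[...,0]<32)&(hs[...,1]>130)&(np.hypot(d[...,0],d[...,1])<.14)&(w[...,2]<.09)
q=w[m];print(m.sum(),cv2.minAreaRect(q[:,:2].astype(np.float32)),np.percentile(q[:,2],[2,98]))
ax=np.array([-.488,-.107,.866]);h=w@ax
for nm,P in(('cap',[.604,-.010,.221]),('btn',[.597,.024,.233])):
    u,v=px(t,np.array(P)).round().astype(int);print(nm,u,v,h[v-1:v+2,u-1:u+2].round(4).ravel())
c=np.zeros((600,800,3),np.uint8);c[:450,:480]=cv2.resize(t['p'][165:315,180:340],None,fx=3,fy=3);c[:400,480:]=cv2.resize(s['p'][230:390,225:353],None,fx=2.5,fy=2.5)
cv2.imwrite('pics/c5.png',c[:,:,::-1])
E
```

```text
time_s: 34.35
position: [0.4404, 0.1842, 0.2215]
force: [0.4, -0.9, -0.4]
opening: 0.999
time_s: 34.85
position: [0.4155, 0.0218, 0.2187]
force: [0.3, 0.6, -1.2]
864 ((0.4346555769443512, 0.21455222368240356), (0.05824124813079834, 0.08911063522100449), 13.441213607788086) [-0.00207297  0.05181474]
cap 313 206 [-0.1066 -0.109  -0.1058 -0.1092 -0.1077 -0.105  -0.1055 -0.105  -0.1071]
btn 297 208 [-0.0945 -0.095  -0.0912 -0.0984 -0.0962 -0.0919 -0.0971 -0.0929 -0.093 ]
```

View pics/c5.png

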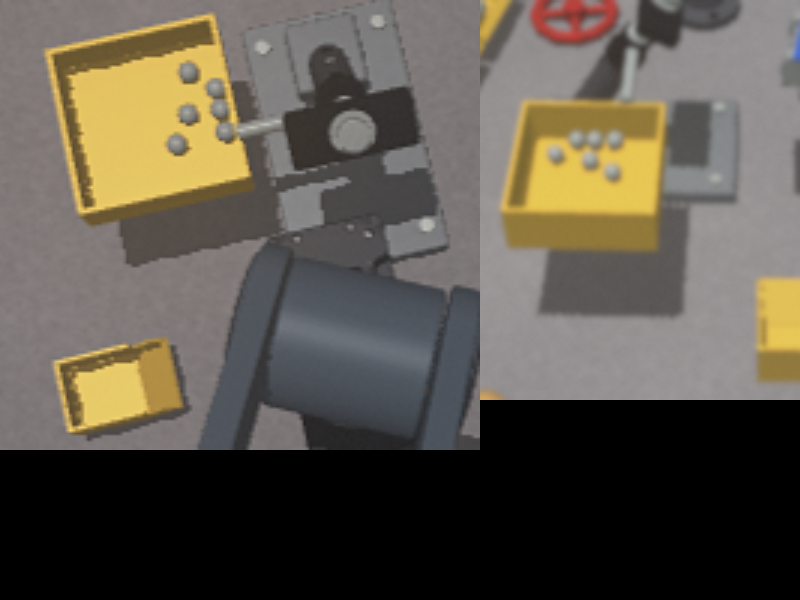

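The picture shows all six balls in the tray (crop around (175–235, 70–145)), the empty bin standing upright at (120, 390), and the button standing out of the cap. The gripper is clear, so I'm handing in.

```bash
python3 -c "
from rig import bot
print(bot.hand_in())"
```

```text
the job is handed in; nothing more can be done
None
```

The tray is one hole down and locked. All six balls are in it, and the empty bin stands upright on the bench. I handed the job in about 35 s into the run; the hand-in gives no verdict.

**What I did**
- **Lowering the tray:** I pressed the button with the shut fingers until the tube had slid about 20 mm, then let go. I pushed the cap's shoulders with the fingers open until the pin locked.
- **Pouring:** The tool could only point down, so I gripped the bin by its flat sides and turned it between the pads. The tray's rim turned it part-way, and its inner wall turned it to about 66° front-down.
- **Standing the bin up:** I worked it back to about 44° against the bench and released it there, and it settled flat. It now stands in a free spot near x 0.43, y 0.21, not where it began.

**Last checks**
- **Tube and button:** The cap measured about 42 mm down from its start, which fits the 40 mm hole plus play. The button stands about 12 mm out of the cap, so it is up.
- **Balls:** The top and side cameras both show six in the tray.
- **Bin:** Its floor reads flat at about 3 mm, its rim at about 50 mm.
- **Robot:** The gripper is clear.

**What disagreed or was not checked**
- **Finger length:** The real fingertips ended about 24 mm above the reported TCP, so I set heights by contact and the wrist camera's depth.
- **Bin slip:** It slid about 10 mm in the grip while being pushed on the rim.
- **Tool tilt:** The tool drifted up to about 2° off vertical during the run.
- **Bystanders:** I did not re-measure them. I felt no contact with them, and the ones visible in the last pictures looked unmoved.

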